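# Index the revolving condiment stand one hole towards the plate

## Task

Bring the revolving condiment stand round by one hole towards the white dinner plate: draw its spring pin up by the knob, swing the turntable until the pin is over the next hole on the plate's side, and let the pin drop fully home in that hole. Leave the plate where it lies.

Things in the scene. Friction and masses are not known exactly. Their poses are not given: they have to be found in the camera images.
- stand: revolving condiment stand, fixed: octagonal metal base 290 mm across, 30 mm high; 8 oblong holes (32 mm along the side, 26 mm across), 45 deg apart, 120 mm from the middle. On it a wooden turntable 188 mm across (top at 46 mm) with 3 lidded steel pots, black lid knobs up to 113 mm. Origin: on the turning axis at counter height, z up; -x points at the hole where the pin starts, roughly towards the robot
- turntable (a joint): angle of the turntable on the stand, rad, positive anticlockwise seen from above. About 0 at the start; one hole is 0.785 either way; stops at 2.6 either way. It turns easily (0.03 N m) and stays where it is left, but is locked (about 0.05 rad of play either way) while the pin is in a hole
- index_pin (a joint): how far the spring pin is drawn up, m: 0 is fully home (its end 16 mm deep in the hole), clear of the base from 0.016, stop at 0.035. The spring pulls down with 3 N when home, 5 N at 0.020. Pin 20 mm thick, round end; released within 8 mm of a hole's middle it drops in by itself, else it rests on the base
- pin_knob (a point): grip point of the pin's knob: plain upright black cylinder 28 mm across, 32 mm tall, on the turntable's only arm, out beyond the pots, 120 mm from the stand's axis. Point on its axis, 14 mm below its top; 90 mm above the counter with the pin home. Steel collar 36 mm across below it, up to 59 mm; knob underside at 72 mm. It moves up with the pin and round with the turntable in a circle
- plate: white dinner plate, 176 mm across, 20 mm high, on the counter left (+y) or right (-y) of the stand and of the robot; a deep steel bowl is on the other side. Origin: centre of its underside. Plate on the left: the pin goes to the next hole on the left, clockwise seen from above; plate on the right: the other way
Not all that is in view belongs to the job. Of the things like the plate, leave any that is purple; of the rest the larger one is meant.

How it is judged:
By the outcome, as a careful person would: the job done as asked, in the order asked, and still so for the second after the job is handed in, with the robot touching nothing.
It also fails if it takes over 32 s, if anything falls off the work surface, if the arm or the gripper's body presses on something with over 40 N, if the wrist force passes 120 N, or if a joint passes its speed limit or range.

## Robot

A 6-joint arm with a two-finger parallel gripper is mounted at the origin on the work surface. World frame = base frame: x ahead of the robot, y to its left, z up, the work surface at z = 0. Lengths are in m, angles in degrees, forces in N, time in s.
With the tool pointing down it reaches from about 0.35 to 0.875 m from the base axis. Payload 4.2 kg.
Tool frame: the origin (TCP) lies at the very end of the fingers, on their centre line; the grasp point (between the pads) lies r.tcp_to_grasp behind it (r.tcp_to_grasp is the distance from the TCP to the grasp point, in m); z points along the fingers, x is the direction in which the jaws open and shut, and the axes are right-handed (so a half turn about z gives the same grasp; the last joint's range is limited). The gripper opens to 87 mm and grips with 3 to 60 N. Pads are 19 mm wide; open, the fingers measure 117 mm over their backs; the gripper's body (75 mm by 190 mm) begins 51 mm behind the grasp point.
Start: joints at [82.884, 22.042, 0.453, 0, -68.411, -14.817], TCP at [0.233, 0.58, 0.223] pointing down, gripper open.
Joint ranges: [-179.83, 179.83], [-69.29, 118.12], [-61.27, 80.66], [-181.25, 117.63], [-171.15, -9.14], [-177.46, 177.46]. Speed limits (degrees/s): [159.86, 159.86, 180, 180, 180, 180].

## Interface

Orientations are given as a 3x3 rotation matrix whose columns are the frame's x, y, z axes.
In Python, from station import r gives the robot as it stands.
- The arm moves only by the shell command python3 -m jog 'ROWS' [FORCE]. ROWS is JSON, a list of rows, each an object with "dp": the shift along the tool's x, y, z as a fraction of full scale, a list of three; "twist": the turn, a rotation vector about the tool's x, y, z as a fraction of full scale, a list of three; "hand": the opening, from 0 (shut) to 1 (fully open). In form: [{"dp": [x, y, z], "twist": [rx, ry, rz], "hand": hand}, ...]. A call has 1 to 12 rows; each row is the pose to reach, as a shift and turn from the pose commanded when the call began, along the tool's axes at that moment, turning the shorter way round; what a row does not reach only later rows make up. Full scale, the value 1, is 100 cm for a shift and 2 pi rad for a turn. A row lasts 1/8 s, in which the tool goes at most 62.5 mm and 10.7 degrees, less where a joint would pass 70% of its speed; a pose out of reach is approached as far as the arm can. A call with a number of a shift or a turn outside -1 to 1 is refused whole. A call with a gripper value outside its range is refused whole. The fingers move at their own pace and stop on an object; FORCE is the grip in N (left out, the last holds). Time passes only in rows, so rows that repeat a pose let the fingers close. It gives the time, the measured TCP pose, the force and the opening at its end, in the units of the state.
- r.sense(): the state, without advancing time (a new reading comes with each control period).
- r.capture(name): name is "scene" or "top"; returns a dict with "pixels" (420x560x3 uint8, blue, green, red), "mtx" (3x3 intrinsics, pixels), "distortion" ([k1, k2, p1, p2, k3] as OpenCV has them; the pictures are not rectified), "R" (3x3) and "t" (3): a world point X has camera coordinates R X + t. Camera axes: x right, y down, z forward; pixel columns grow to the right and rows downward; lengths in m; the calibration is good to about 2 mm. A picture is of the moment at which its call begins. There is no depth.
- r.finish_job(): hands the job in, once; it reports no verdict.
The state is a dict: "clock": time; "joint_positions": joint angles; "qd": joint speeds; "joint_efforts": joint torques, N m; "tcp_pos": TCP position; "eef_rot": TCP orientation; "ft_force": force on the tool from outside, world axes, zero at the start; "moment": the same for the moment, N m; "gripper_width": finger opening in m.
Only numpy, scipy, OpenCV 4.12 (cv2) and the standard library are available. Lean on these libraries where they do the work, as an engineer would, in place of code of your own. Each camera call takes 0.05 s, during which the arm holds its last target. There are 200 camera calls.

## Working session

There is one attempt and no reset: what is moved stays moved. The work goes in short steps, Python scripts to look and compute and a shell command to move; the robot and the scene stay as the last step left them, time stands still between calls to the robot, and variables do not carry over. Pictures are saved under pics/ and viewed, about 8 in all and at most 12, crops included, and the job is handed in when it is done.

```bash
mkdir -p pics; ls
python3 - <<'E'
from station import r
import cv2,pickle
for n in("scene","top"):
    c=r.capture(n); cv2.imwrite(f"pics/{n}0.png",c["pixels"]); pickle.dump(c,open(f"{n}0.pkl","wb"))
    print(n,c["mtx"],c["distortion"],c["R"],c["t"])
print(r.sense(),r.tcp_to_grasp)
E
```

```text
pics
scene [[396.1013749    0.         279.2645787 ]
 [  0.         396.1013749  219.62984078]
 [  0.           0.           1.        ]] [-0.03155997  0.          0.          0.          0.        ] [[-0.37194756  0.92820385  0.00962438]
 [ 0.66883767  0.27517574 -0.69060444]
 [-0.64367009 -0.25043149 -0.72316864]] [ 0.14475944 -0.19132574  1.19553236]
top [[404.52130967   0.         270.90907834]
 [  0.         404.52130967 208.52386334]
 [  0.           0.           1.        ]] [-0.03431756  0.          0.          0.          0.        ] [[-0.01922076 -0.99980013 -0.00550038]
 [-0.99167514  0.01976457 -0.12723903]
 [ 0.12732231  0.00300896 -0.99185683]] [0.03160282 0.41936232 0.97275867]
{'clock': 0.1, 'joint_positions': array([ 8.28843148e+01,  2.20875046e+01,  3.88743675e-01, -2.51609017e-02,
       -6.84123528e+01, -1.48177470e+01]), 'qd': array([-0.01468282,  0.03985666,  0.17045633,  0.11953205,  0.02285016,
       -0.04692473]), 'joint_efforts': array([-3.25710525e-04, -3.91689348e+01,  1.87934357e+01,  4.23194334e+00,
        1.34385194e-02, -7.42046996e-05]), 'tcp_pos': array([0.23322801, 0.57927704, 0.22156505]), 'eef_rot': array([[-3.73678713e-01, -9.27557978e-01, -6.45415256e-04],
       [-9.27556091e-01,  3.73679257e-01, -1.87374690e-03],
       [ 1.97918717e-03, -1.01520476e-04, -9.99998036e-01]]), 'ft_force': array([-0.20261832, -0.30383302, -0.25704165]), 'moment': array([-0.00832178, -0.05302697, -0.0064813 ]), 'gripper_width': 0.08686136374071096} 0.0187
```

View pics/scene0.png

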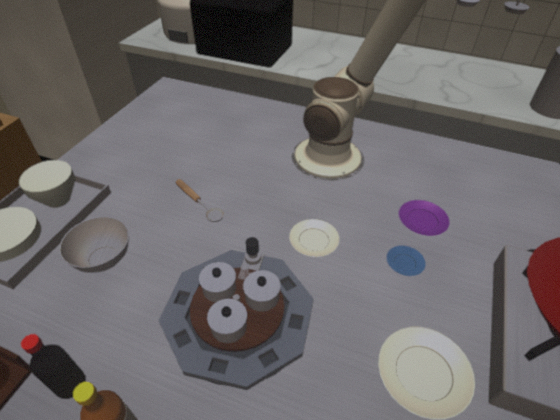

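View pics/top0.png

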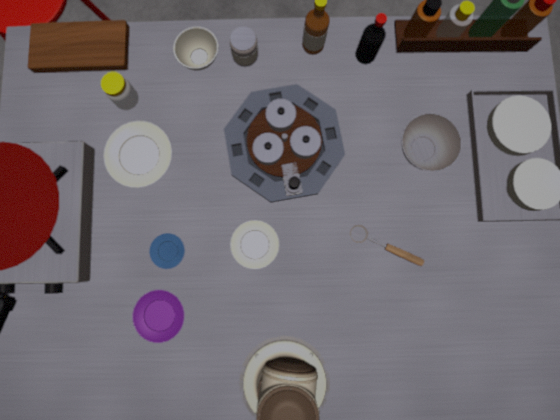

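The top view has +x up and +y left. White plates: the large one at (138,154) and a small one at (255,244). The purple dish at (158,316) and the blue one at (167,250) are out. The large one is meant; it lies on the left, so the turn is clockwise. Black knob candidates are the pin knob at (294,183) at the robot side of the stand, and the lid knobs at (281,112), (306,140) and (268,148). The pin knob is the one on the arm, outside the pots.

```bash
cat > h.py <<'E'
import cv2,numpy as np
def ray(c,uv):
    p=cv2.undistortPoints(np.array([[uv]],float),c["mtx"],c["distortion"])[0,0]
    return -c["R"].T@c["t"], c["R"].T@np.r_[p,1]
def onz(c,uv,z):
    o,d=ray(c,uv); return o+d*(z-o[2])/d[2]
def tri(c1,u1,c2,u2):
    A=[];b=[]
    for c,u in((c1,u1),(c2,u2)):
        o,d=ray(c,u); d/=np.linalg.norm(d); P=np.eye(3)-np.outer(d,d); A.append(P); b.append(P@o)
    return np.linalg.lstsq(np.vstack(A),np.hstack(b),rcond=None)[0]
def proj(c,X):
    return cv2.projectPoints(np.array([X],float),cv2.Rodrigues(c["R"])[0],c["t"],c["mtx"],c["distortion"])[0][0,0]
def blobs(mask,roi,amin,amax):
    x,y,w,h=roi; m=np.zeros_like(mask); m[y:y+h,x:x+w]=mask[y:y+h,x:x+w]
    n,l,s,ce=cv2.connectedComponentsWithStats(m)
    return [(ce[i].round(1),s[i]) for i in range(1,n) if amin<=s[i][4]<=amax]
E
python3 - <<'E'
import pickle,cv2,numpy as np
from h import *
t=pickle.load(open("top0.pkl","rb"));s=pickle.load(open("scene0.pkl","rb"))
for n,c,roi in(("top",t,(215,75,140,135)),("scene",s,(150,230,175,155))):
    g=c["pixels"].max(2); x,y,w,h=roi
    print(n,np.percentile(g[y:y+h,x:x+w],[1,5,10,25,50]))
    for th in (35,60):
        print(th)
        for ce,st in blobs((g<th).astype(np.uint8),roi,8,300):
            print(ce,st,onz(c,ce,.03).round(4)[:2])
a=cv2.resize(t["pixels"][75:210,215:355],None,fx=3,fy=3,interpolation=2);b=cv2.resize(s["pixels"][230:365,180:320],None,fx=3,fy=3,interpolation=2)
cv2.imwrite("pics/crop.png",cv2.resize(np.hstack([a,b]),(800,386)))
E
```

```text
top [ 48.  63.  67. 103. 127.]
35
[292.6 187. ] [290 185   7   4  14] [ 0.4722 -0.0314]
60
[275.3  93.7] [270  92  11   4  29] [0.716  0.0064]
[310.9 101.1] [305  98  12   7  29] [ 0.6943 -0.0841]
[244.  112.7] [239 109  13   9  31] [0.6669 0.0872]
[261.3 110.1] [258 108   8   6  18] [0.6728 0.043 ]
[280.6 110.5] [278 108   6   6  31] [ 0.6707 -0.0061]
[316.1 120. ] [312 116   8  10  21] [ 0.6437 -0.0957]
[279.6 128.4] [268 123  24   9  67] [ 0.6235 -0.0025]
[246.5 130.7] [244 125   6  12  23] [0.6192 0.0813]
[331.5 130.2] [326 128  10  10  24] [ 0.6161 -0.1337]
[305.6 138.6] [303 136   6   6  30] [ 0.5955 -0.0675]
[284.6 139.8] [282 139   6   3   9] [ 0.5934 -0.0145]
[322.4 144.6] [322 141   2   8   9] [ 0.579  -0.1093]
[267.5 145.5] [265 143   6   6  32] [0.5795 0.0289]
[235.8 144.9] [232 144   9   3  19] [0.5828 0.1087]
[299.9 155.1] [291 149  21  10  43] [ 0.553  -0.0519]
[264.5 169.5] [249 155  33  23  68] [0.518  0.0375]
[267.7 163. ] [259 161  19   5  32] [0.5344 0.0292]
[307.6 167.9] [300 160  16  14  32] [ 0.5199 -0.0701]
[325.6 163.6] [322 161   8   6  16] [ 0.53   -0.1155]
[256.8 176. ] [252 174  11   6  16] [0.5018 0.0569]
[293.8 182.7] [289 177  11  12 105] [ 0.483  -0.0347]
scene [ 48.  63.  68.  94. 122.]
35
60
[251.9 246.3] [246 238  12  18 173] [ 0.43   -0.0517]
[216.1 272.3] [213 269   7   8  49] [ 0.5262 -0.0931]
[261.  280.9] [258 277   7   9  50] [0.5099 0.0061]
[177.1 297.5] [175 293   5  10  22] [ 0.6134 -0.1373]
[285.6 300.2] [284 298   4   5   9] [0.5346 0.072 ]
[226.  311.3] [222 307   9  10  65] [ 0.6039 -0.0293]
[187.6 313.2] [186 308   4  11  21] [ 0.6369 -0.0983]
[239.6 343. ] [195 317  88  35 241] [0.655  0.0255]
[180.  333.4] [175 330  11   8  23] [ 0.6807 -0.0891]
[266.9 354.1] [259 349  19  10  44] [0.6559 0.0819]
[214.  362.5] [209 359  14  11  36] [ 0.7072 -0.0012]
[274.2 371.5] [266 366  18  11  33] [0.6812 0.1069]
[256.6 381.7] [252 379  10   6  13] [0.7099 0.0851]
```

View pics/crop.png

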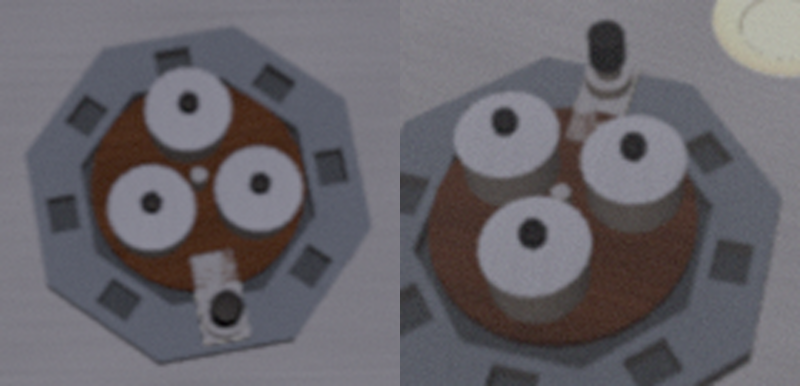

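The crop shows the pin knob at crop (226,308), a black cylinder on the turntable's arm, distinct from the three lid knobs. Seven free holes are visible. Next I fit the stand from the holes and triangulate the knob.

Run:
```python
import pickle,cv2,numpy as np
from scipy.optimize import least_squares
from h import *
t=pickle.load(open("top0.pkl","rb"));s=pickle.load(open("scene0.pkl","rb"))
print("knob",tri(t,(293.8,182.7),s,(251.9,246.3)), onz(t,(293.8,182.7),.088), onz(s,(251.9,246.3),.088))
P=[]
g=t["pixels"].max(2)
for u,v in [(172,60),(274,83),(331,166),(310,266),(119,299),(63,212),(86,115)]:
    x,y=int(215+u/2.857),int(75+v/2.857); w=g[y-8:y+9,x-8:x+9]
    m=(w<(np.percentile(w,5)+np.percentile(w,70))/2).astype(np.uint8)
    n,l,st,ce=cv2.connectedComponentsWithStats(m); k=l[8,8]
    if k==0: print("miss",x,y);continue
    q=ce[k]+[x-8,y-8]; p=onz(t,q,.03)[:2]; P.append(p); print(q.round(1),st[k][4],p.round(4))
P=np.array(P)
def res(a,full=False):
    f=a[:2]+.12*np.c_[np.cos(a[2]+A),np.sin(a[2]+A)]-P
    return f.ravel()
A0=np.arctan2(*(P-[.607,-.017]).T[::-1]); 
k=np.unwrap(A0*8)/8
ph=np.angle(np.exp(1j*8*A0).mean())/8
A=np.round((A0-ph)/(np.pi/4))*np.pi/4
f=least_squares(res,[.607,-.017,ph],loss="soft_l1",f_scale=.002); c=f.x
print(c,f.fun.reshape(-1,2).round(4), np.degrees(c[2]))
for j in range(-1,7):
    a=c[2]+j*np.pi/4; print(j,round(np.degrees(a)%360,1),(c[:2]+.12*np.array([np.cos(a),np.sin(a)])).round(4))
for n,u,v in(("knobtop",293.8,182.7),):
    k=onz(t,(u,v),.088)[:2]-c[:2]; print(np.hypot(*k),np.degrees(np.arctan2(k[1],k[0])))
y=onz(t,(138,154),.015); print("plate",y)
```

```text
knob [ 0.47192872 -0.03086768  0.08619192] [ 0.47184251 -0.03147124  0.088     ] [ 0.47309212 -0.02944016  0.088     ]
[275.  95.] 82 [0.7125 0.0074]
[310.5 103.5] 101 [ 0.6879 -0.0828]
[330.6 132.8] 114 [ 0.6094 -0.1312]
[323.2 167.4] 122 [ 0.5203 -0.1092]
[256.2 179.2] 119 [0.4938 0.0585]
[236.6 148.9] 119 [0.5723 0.1067]
[244.8 114.9] 110 [0.6611 0.0852]
[ 0.5910836  -0.01202464  0.1570713 ] [[-0.0028 -0.0006]
 [ 0.0002  0.0002]
 [ 0.0005  0.0007]
 [ 0.0002  0.0001]
 [ 0.0002  0.    ]
 [ 0.     -0.0002]
 [ 0.0005 -0.0002]] 8.999522824895768
-1 324.0 [ 0.6882 -0.0826]
0 9.0 [0.7096 0.0067]
1 54.0 [0.6616 0.0851]
2 99.0 [0.5723 0.1065]
3 144.0 [0.494  0.0585]
4 189.0 [ 0.4726 -0.0308]
5 234.0 [ 0.5205 -0.1091]
6 279.0 [ 0.6099 -0.1305]
0.12081641981776019 -170.7373809350444
plate [0.56895472 0.36102099 0.015     ]
```

Fit residuals are within 0.7 mm at six of the seven holes, and the knob is at about (0.472,-0.031). The axis is at (0.591,-0.012) and the target hole at (0.494,0.0585), with the plate at y=+0.36 (left). I'll approach with the jaws opening tangentially.

```bash
cat > go.py <<'E'
# python3 go.py x y z yaw_of_tool_x_deg -> dp/twist from the measured pose
import sys,numpy as np
from scipy.spatial.transform import Rotation as Ro
from station import r
def rel(p,yaw,s=None):
    s=s or r.sense(); R=np.array(s["eef_rot"]); y=np.radians(yaw)
    G=np.c_[[np.cos(y),np.sin(y),0],[np.sin(y),-np.cos(y),0],[0,0,-1]]
    return (R.T@(np.array(p)-s["tcp_pos"])).round(4).tolist(),(Ro.from_matrix(R.T@G).as_rotvec()/2/np.pi).round(4).tolist()
if __name__=="__main__":
    a=list(map(float,sys.argv[1:])); s=r.sense()
    print(rel(a[:3],a[3],s),s["tcp_pos"].round(4),s["joint_positions"].round(1),s["ft_force"].round(1),s["gripper_width"].round(4),s["clock"])
E
python3 go.py .35 .27 .32 -96; python3 go.py .472 -.031 .18 -81
```

```text
Traceback (most recent call last):
  File "go.py", line 11, in <module>
    print(rel(a[:3],a[3],s),s["tcp_pos"].round(4),s["joint_positions"].round(1),s["ft_force"].round(1),s["gripper_width"].round(4),s["clock"])
                                                                                                       ^^^^^^^^^^^^^^^^^^^^^^^^
AttributeError: 'float' object has no attribute 'round'
Traceback (most recent call last):
  File "go.py", line 11, in <module>
    print(rel(a[:3],a[3],s),s["tcp_pos"].round(4),s["joint_positions"].round(1),s["ft_force"].round(1),s["gripper_width"].round(4),s["clock"])
                                                                                                       ^^^^^^^^^^^^^^^^^^^^^^^^
AttributeError: 'float' object has no attribute 'round'
```

```bash
sed -i 's/s\["gripper_width"\].round(4)/round(s["gripper_width"],4)/' go.py
python3 go.py .35 .27 .32 -96; python3 go.py .472 -.031 .18 -81
```

```text
([0.2434, -0.2239, -0.0979], [0.0, -0.0003, -0.0443]) [0.2332 0.5793 0.2216] [ 82.9  22.1   0.4  -0.  -68.4 -14.8] [-0.2 -0.3 -0.3] 0.0869 0.1
([0.4768, -0.4495, 0.0426], [0.0001, -0.0003, -0.086]) [0.2332 0.5793 0.2216] [ 82.9  22.1   0.4  -0.  -68.4 -14.8] [-0.2 -0.3 -0.3] 0.0869 0.1
```

```bash
python3 -m jog '[{"dp":[0.243,-0.224,-0.098],"twist":[0,0,-0.044],"hand":1},{"dp":[0.243,-0.224,-0.098],"twist":[0,0,-0.044],"hand":1},{"dp":[0.243,-0.224,-0.098],"twist":[0,0,-0.044],"hand":1},{"dp":[0.243,-0.224,-0.098],"twist":[0,0,-0.044],"hand":1},{"dp":[0.243,-0.224,-0.098],"twist":[0,0,-0.044],"hand":1},{"dp":[0.477,-0.45,0.042],"twist":[0,0,-0.086],"hand":1},{"dp":[0.477,-0.45,0.042],"twist":[0,0,-0.086],"hand":1},{"dp":[0.477,-0.45,0.042],"twist":[0,0,-0.086],"hand":1},{"dp":[0.477,-0.45,0.042],"twist":[0,0,-0.086],"hand":1},{"dp":[0.477,-0.45,0.042],"twist":[0,0,-0.086],"hand":1},{"dp":[0.477,-0.45,0.042],"twist":[0,0,-0.086],"hand":1},{"dp":[0.477,-0.45,0.042],"twist":[0,0,-0.086],"hand":1}]' 20; python3 go.py .472 -.031 .18 -81
```

```text
clock: 1.6
tcp_pos: [0.4719, -0.0339, 0.1784]
eef_rot: [[0.151, -0.988, -0.005], [-0.988, -0.151, -0.001], [0.0, 0.005, -1.0]]
ft_force: [0.7, -0.4, 0.1]
gripper_width: 0.087
([-0.0029, -0.0005, -0.0017], [0.0008, -0.0, -0.0008]) [ 0.4719 -0.0339  0.1784] [ 15.6   9.7 -23.8  -0.  -56.8  83.1] [ 0.7 -0.4  0.1] 0.087 1.6
```

```bash
python3 -m jog '[{"dp":[0,0,0.053],"twist":[0,0,0],"hand":1},{"dp":[0,0,0.053],"twist":[0,0,0],"hand":1},{"dp":[0,0,0.053],"twist":[0,0,0],"hand":1},{"dp":[0,0,0.053],"twist":[0,0,0],"hand":1}]'; python3 go.py .472 -.031 .0715 -81
python3 - <<'E'
from station import r
import cv2,numpy as np
a,b=[r.capture(n)["pixels"] for n in("top","scene")]
cv2.imwrite("pics/p1.png",np.hstack([cv2.resize(a[90:240,200:350],(400,400)),cv2.resize(b[180:330,180:330],(400,400))]))
E
```

```text
clock: 2.1
tcp_pos: [0.474, -0.03, 0.1296]
eef_rot: [[0.158, -0.987, 0.004], [-0.987, -0.158, 0.001], [-0.0, -0.004, -1.0]]
ft_force: [-0.3, -0.3, 0.5]
gripper_width: 0.087
([0.0007, 0.0024, 0.0581], [-0.0007, 0.0, 0.0003]) [ 0.474  -0.03    0.1296] [ 16.1  12.9 -27.8   0.  -49.   83. ] [-0.3 -0.3  0.5] 0.087 2.1
```

View pics/p1.png

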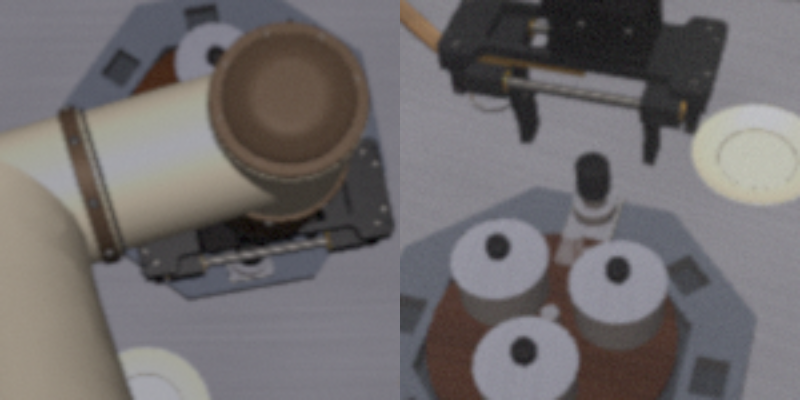

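The view shows the fingers straddling the knob at right-panel (592,180), clear of the pots. I'll descend and close.

```bash
python3 -m jog '[{"dp":[0,0.001,0.03],"twist":[0,0,0],"hand":1},{"dp":[0,0.001,0.057],"twist":[0,0,0],"hand":1},{"dp":[0,0.001,0.057],"twist":[0,0,0],"hand":1},{"dp":[0,0.001,0.057],"twist":[0,0,0],"hand":1},{"dp":[0,0.001,0.057],"twist":[0,0,0],"hand":0},{"dp":[0,0.001,0.057],"twist":[0,0,0],"hand":0},{"dp":[0,0.001,0.057],"twist":[0,0,0],"hand":0},{"dp":[0,0.001,0.057],"twist":[0,0,0],"hand":0},{"dp":[0,0.001,0.057],"twist":[0,0,0],"hand":0},{"dp":[0,0.001,0.057],"twist":[0,0,0],"hand":0}]' 30; python3 go.py .472 -.031 .0965 -81
```

```text
clock: 3.45
tcp_pos: [0.4717, -0.031, 0.0705]
eef_rot: [[0.157, -0.988, -0.0], [-0.988, -0.157, -0.0], [0.0, 0.0, -1.0]]
ft_force: [-1.0, -0.1, -0.1]
gripper_width: 0.0351
([0.0001, -0.0003, -0.026], [0.0, -0.0, 0.0001]) [ 0.4717 -0.031   0.0705] [ 16.   17.7 -32.   -0.  -40.3  83. ] [-1.  -0.1 -0.1] 0.0351 3.45
```

```bash
python3 -m jog '[{"dp":[0,0,0],"twist":[0,0,0],"hand":0},{"dp":[0,0,0],"twist":[0,0,0],"hand":0},{"dp":[0,0,0],"twist":[0,0,0],"hand":0},{"dp":[0,0,0],"twist":[0,0,0],"hand":0}]' 30; python3 go.py .472 -.031 .0965 -81
```

```text
clock: 3.95
tcp_pos: [0.4716, -0.031, 0.0705]
eef_rot: [[0.157, -0.988, -0.0], [-0.988, -0.157, 0.0], [-0.0, 0.0, -1.0]]
ft_force: [-0.7, 0.2, -0.6]
gripper_width: 0.0269
([0.0001, -0.0003, -0.026], [0.0, 0.0, 0.0001]) [ 0.4716 -0.031   0.0705] [ 16.   17.7 -32.   -0.  -40.3  83. ] [-0.7  0.2 -0.6] 0.0269 3.95
```

```bash
python3 -m jog '[{"dp":[0,0,-0.008],"twist":[0,0,0],"hand":0},{"dp":[0,0,-0.016],"twist":[0,0,0],"hand":0},{"dp":[0,0,-0.025],"twist":[0,0,0],"hand":0},{"dp":[0,0,-0.025],"twist":[0,0,0],"hand":0},{"dp":[0,0,-0.025],"twist":[0,0,0],"hand":0},{"dp":[0,0,-0.025],"twist":[0,0,0],"hand":0}]' 30
python3 - <<'E'
from station import r
from go import rel
import numpy as np,cv2
s=r.sense(); print(s["tcp_pos"],s["ft_force"],s["gripper_width"])
C=np.array([.5911,-.0120]); z=s["tcp_pos"][2]
for k in(5,10,15,20,25,30,35,40,45):
    a=np.radians(189-k); p=C+.12*np.array([np.cos(a),np.sin(a)]); print(k,p.round(4),rel([*p,z],-81-k,s))
cv2.imwrite("pics/p2.png",cv2.resize(r.capture("scene")["pixels"][180:330,180:330],(500,500)))
E
```

```text
clock: 4.7
tcp_pos: [0.4716, -0.0309, 0.0953]
eef_rot: [[0.157, -0.988, -0.0], [-0.988, -0.157, 0.0], [-0.0, 0.0, -1.0]]
ft_force: [2.3, 0.1, -5.7]
gripper_width: 0.0271
[ 0.47156779 -0.03094104  0.0952619 ] [ 2.31556232  0.14868766 -5.66932874] 0.0271234091467674
5 [ 0.4714 -0.0204] ([-0.0105, -0.0015, 0.0], [0.0001, 0.0, 0.014])
10 [ 0.4711 -0.0099] ([-0.0208, -0.0029, 0.0], [0.0001, 0.0, 0.0278])
15 [0.4718 0.0005] ([-0.0311, -0.0051, 0.0], [0.0001, 0.0, 0.0417])
20 [0.4733 0.0109] ([-0.041, -0.0083, -0.0], [0.0001, -0.0, 0.0556])
25 [0.4757 0.0211] ([-0.0507, -0.0123, -0.0], [0.0001, -0.0, 0.0695])
30 [0.4791 0.031 ] ([-0.06, -0.0171, -0.0], [0.0001, -0.0, 0.0834])
35 [0.4832 0.0406] ([-0.0688, -0.0228, -0.0], [0.0001, -0.0, 0.0973])
40 [0.4882 0.0498] ([-0.0771, -0.0291, -0.0], [0.0001, -0.0, 0.1112])
45 [0.494  0.0585] ([-0.0848, -0.0362, -0.0], [0.0001, -0.0, 0.1251])
```

View pics/p2.png

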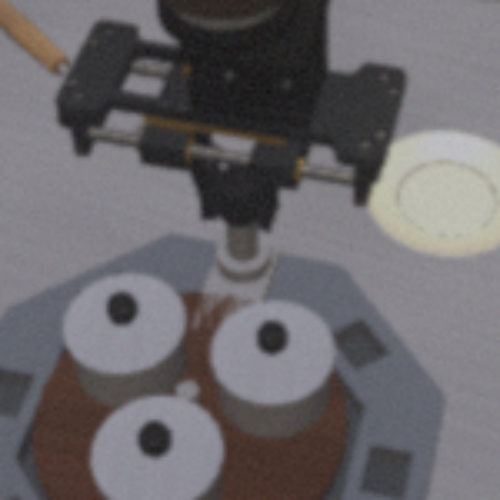

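The knob is held with the rod drawn out of the collar at (240,240). The 5.7 N pull matches the spring at about 25 mm. Now I swing it clockwise along the arc.

```bash
python3 -m jog '[{"dp":[-0.0105,-0.0015,0],"twist":[0,0,0.014],"hand":0},{"dp":[-0.021,-0.003,0],"twist":[0,0,0.028],"hand":0},{"dp":[-0.031,-0.005,0],"twist":[0,0,0.042],"hand":0},{"dp":[-0.041,-0.008,0],"twist":[0,0,0.056],"hand":0},{"dp":[-0.051,-0.012,0],"twist":[0,0,0.07],"hand":0},{"dp":[-0.06,-0.017,0],"twist":[0,0,0.083],"hand":0},{"dp":[-0.069,-0.023,0],"twist":[0,0,0.097],"hand":0},{"dp":[-0.077,-0.029,0],"twist":[0,0,0.111],"hand":0},{"dp":[-0.085,-0.036,0],"twist":[0,0,0.125],"hand":0},{"dp":[-0.085,-0.036,0],"twist":[0,0,0.125],"hand":0},{"dp":[-0.085,-0.036,0],"twist":[0,0,0.125],"hand":0},{"dp":[-0.085,-0.036,0],"twist":[0,0,0.125],"hand":0}]' 30; python3 go.py .494 .0585 .0705 -126
python3 - <<'E'
from station import r
import cv2
cv2.imwrite("pics/p3.png",cv2.resize(r.capture("scene")["pixels"][180:380,140:340],(600,600)))
E
```

```text
clock: 6.25
tcp_pos: [0.4927, 0.0583, 0.0951]
eef_rot: [[-0.587, -0.809, -0.002], [-0.809, 0.587, -0.0], [0.001, 0.002, -1.0]]
ft_force: [-2.7, 2.9, -5.9]
gripper_width: 0.0273
([-0.0009, -0.001, 0.0246], [0.0003, -0.0002, 0.0001]) [0.4927 0.0583 0.0951] [ 25.5  17.6 -27.2  -0.1 -45.3  28.6] [-2.7  2.9 -5.9] 0.0273 6.25
```

View pics/p3.png

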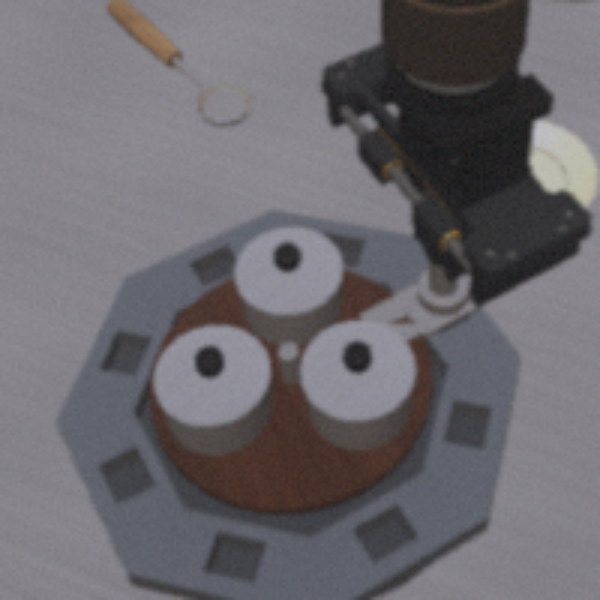

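The arm is now over the next hole on the plate's side at (440,290), within about 1 mm of the target. I'll lower it while still gripped.

```bash
python3 -m jog '[{"dp":[-0.001,-0.001,0.008],"twist":[0,0,0],"hand":0},{"dp":[-0.001,-0.001,0.016],"twist":[0,0,0],"hand":0},{"dp":[-0.001,-0.001,0.025],"twist":[0,0,0],"hand":0},{"dp":[-0.001,-0.001,0.025],"twist":[0,0,0],"hand":0},{"dp":[-0.001,-0.001,0.025],"twist":[0,0,0],"hand":0},{"dp":[-0.001,-0.001,0.025],"twist":[0,0,0],"hand":0}]' 30; python3 go.py .494 .0585 .0705 -126
```

```text
clock: 7.05
tcp_pos: [0.4933, 0.0584, 0.0703]
eef_rot: [[-0.588, -0.809, -0.004], [-0.809, 0.588, -0.001], [0.003, 0.003, -1.0]]
ft_force: [-6.0, 4.4, -3.5]
gripper_width: 0.0271
([-0.0005, -0.0005, -0.0002], [0.0005, -0.0005, -0.0]) [0.4933 0.0584 0.0703] [ 25.5  19.8 -28.5  -0.1 -41.9  28.6] [-6.   4.4 -3.5] 0.0271 7.05
```

Force is back to about 3.5 N down, matching the home spring load, at the home height. Release and retract.

```bash
python3 -m jog '[{"dp":[0,0,0],"twist":[0,0,0],"hand":1},{"dp":[0,0,0],"twist":[0,0,0],"hand":1},{"dp":[0,0,0],"twist":[0,0,0],"hand":1},{"dp":[0,0,0],"twist":[0,0,0],"hand":1},{"dp":[0,0,0],"twist":[0,0,0],"hand":1},{"dp":[0,0,-0.05],"twist":[0,0,0],"hand":1},{"dp":[0,0,-0.1],"twist":[0,0,0],"hand":1},{"dp":[0,0,-0.15],"twist":[0,0,0],"hand":1},{"dp":[0,0,-0.15],"twist":[0,0,0],"hand":1},{"dp":[0,0,-0.15],"twist":[0,0,0],"hand":1}]' 30; python3 go.py .36 .25 .25 -126
```

```text
clock: 8.3
tcp_pos: [0.4946, 0.0587, 0.22]
eef_rot: [[-0.588, -0.809, -0.001], [-0.809, 0.588, 0.0], [0.001, 0.001, -1.0]]
ft_force: [-0.4, -0.3, -0.4]
gripper_width: 0.0871
([-0.0756, 0.2214, -0.0299], [0.0002, -0.0001, 0.0]) [0.4946 0.0587 0.22  ] [ 25.5   9.8 -17.1  -0.  -63.2  28.6] [-0.4 -0.3 -0.4] 0.0871 8.3
```

Move aside to see it from both cameras.

```bash
python3 -m jog '[{"dp":[-0.075,0.22,-0.03],"twist":[0,0,0],"hand":1},{"dp":[-0.075,0.22,-0.03],"twist":[0,0,0],"hand":1},{"dp":[-0.075,0.22,-0.03],"twist":[0,0,0],"hand":1},{"dp":[-0.075,0.22,-0.03],"twist":[0,0,0],"hand":1},{"dp":[-0.075,0.22,-0.03],"twist":[0,0,0],"hand":1},{"dp":[-0.075,0.22,-0.03],"twist":[0,0,0],"hand":1}]' 30
python3 - <<'E'
from station import r
import cv2,numpy as np
from h import *
t,s=r.capture("top"),r.capture("scene")
q=[]
for c in(t,s):
    e=proj(c,[.494,.0585,.088]); m=(c["pixels"].max(2)<60).astype(np.uint8)
    b=blobs(m,(int(e[0])-14,int(e[1])-14,28,28),40,400); print(e,b)
    if b: q.append(b[np.argmin([np.hypot(*(x[0]-e)) for x in b])][0])
if len(q)==2: print("knob",tri(t,q[0],s,q[1]))
a,b=t["pixels"],s["pixels"]
cv2.imwrite("pics/p4.png",np.hstack([cv2.resize(a[60:220,100:360],(400,246)),cv2.resize(b[210:370,160:420],(400,246))]))
E
```

```text
clock: 9.05
tcp_pos: [0.3608, 0.2482, 0.2492]
eef_rot: [[-0.587, -0.81, -0.002], [-0.81, 0.587, -0.003], [0.003, 0.0, -1.0]]
ft_force: [0.1, -0.5, -0.2]
gripper_width: 0.087
[255.19238929 174.17569006] [(array([255.2, 174.5]), array([250, 169,  11,  12, 106], dtype=int32))]
[287.27159025 266.3935855 ] [(array([287.6, 266.6]), array([282, 258,  12,  18, 184], dtype=int32))]
knob [0.49341952 0.05876858 0.08676372]
```

View pics/p4.png

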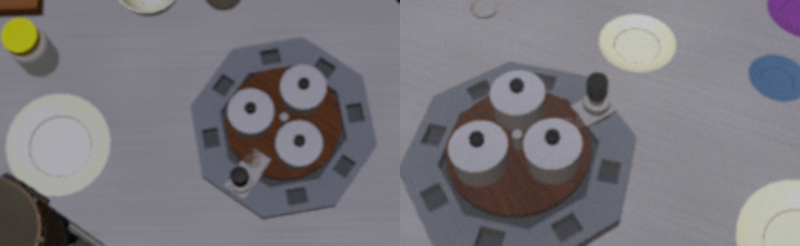

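The knob sits at the target hole, and its triangulated height is 0.0868 m against 0.0862 m at the start, so the pin is home. The plate looks undisturbed, at (58,145) in the crop.

```bash
python3 -c "from station import r; print(r.finish_job())"
```

```text
the job is handed in; nothing more can be done
None
```

I turned the stand one hole clockwise, towards the large white plate on the left, and handed the job in at about 9 s of the 32 s allowed. I gripped the pin's knob, drew it up 25 mm, swung it 45°, lowered it into the next hole, let go and moved the arm clear.

- **Position:** after release the knob measured (0.493, 0.059), within about 1 mm of the hole at (0.494, 0.0585).
- **Pin home:** its measured height was 86.8 mm, against 86.2 mm before the move. Before I let go, the downward pull had dropped to 3.5 N, close to the 3 N given for the pin home.
- **Forces:** the highest reading was about 8 N, mostly a small sideways pull while lowering that ended on release. I read forces only at the end of each move.
- **Plate:** it looks unmoved in the last picture, and the arm never went near it. I didn't re-measure its position.

One check was slightly off: one of the seven holes I used to locate the stand, the far one partly hidden by a pot, was about 3 mm from the fit. The other six agreed to within 1 mm.

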